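# Set the depth stop to the offcut and lock it

### The job

Lower the spring-loaded depth stop by its red knob until its rubber foot just rests on the wooden offcut beneath it, then, while still holding it down in light contact, turn the knob clockwise (seen from above) as far as it needs to lock, and let go, so that the stop stays touching the offcut. Press gently, with well under a kilo of push, so that the soft wood is not dented, and leave all three offcuts where they lie.

Things in the scene. Friction and masses are not known exactly. Their poses are not given: they have to be found in the camera images.
- stand: depth-stop stand fixed to the bench. Origin on the bench top, straight under the vertical rod axis; x points from rod to column, z up. Plywood board 12 mm thick (x -55 to 95, y -120 to 120 mm); aluminium column (x 59 to 85 mm) carries a grey head (x -22 to 87 mm, 46 mm wide), top at 125 mm, dark collar round the rod to 131 mm. Only rod and knob are higher.
- stop_rod: steel stop rod with a black rubber foot, 18 mm across, 9 mm high, at its lower end; origin at the centre of the foot's underside. Rod and knob slide only vertically, 44 mm; unlocked, a spring lifts them to the top (underside 60 mm over the bench). Net push needed: 1 N at the top to 3 N at the bottom, plus 0.4 N friction and 4 N per m/s. The rubber gives 1 mm for 15 N.
- knob_grip (a point): centre (half-way up) of the red bar knob on top of the rod: 56 mm long, 16 wide, 24 tall, white dot at one end of its top; starts 198 mm over the bench. Its x axis is the stand's x turned clockwise by the knob angle; the bar's long axis lies 0.7 rad anticlockwise (from above) of that x axis. Under the bar a round hub 26 mm wide, 14 mm high, then an 18 mm sleeve.
- lock_knob (a joint): turn of the knob about the rod, rad, growing clockwise seen from above. Starts open, 0 to 0.3; an eccentric in the head starts to grip at about 0.4, locked from 1.1 on, end stop at 1.5. Takes up to about 0.2 N m and stays where it is left. Once locked the rod no longer slides; locked too early it holds the foot in the air.
- block_1: loose wooden offcut, a flat block on the stand's board, long side about along the stand's x, origin at the centre of its underside. Thickness 15 to 30 mm, different for each and not given: it must be felt. One of the three (it changes which) lies under the stop, the others wait about 88 mm to either side. Pale, 50 mm long.
- block_2: loose wooden offcut, a flat block on the stand's board, long side about along the stand's x, origin at the centre of its underside. Thickness 15 to 30 mm, different for each and not given: it must be felt. One of the three (it changes which) lies under the stop, the others wait about 88 mm to either side. Pale, 80 mm long.
- block_3: loose wooden offcut, a flat block on the stand's board, long side about along the stand's x, origin at the centre of its underside. Thickness 15 to 30 mm, different for each and not given: it must be felt. One of the three (it changes which) lies under the stop, the others wait about 88 mm to either side. Dark brown, 60 mm long.
There are look-alikes about, which are no part of the job. What is shaped like the block_3 but turquoise is not meant. What is shaped like the block_1 but blue or pink is not meant.

How it is judged (in metres and radians):
On the way, in this order (a step that is already met when the one before it is completed fails the run):
1. the foot rests on the offcut (over 1 N) with the lock still open (knob under 0.4 rad) ((contact force between stop_rod and block_1 above 1 N or contact force between stop_rod and block_2 above 1 N or contact force between stop_rod and block_3 above 1 N) and value of joint lock_knob below 0.4 rad), for 0.2 s.
2. the knob is turned to locked (over 1.1 rad) with the foot still on the offcut ((contact force between stop_rod and block_1 above 0.5 N or contact force between stop_rod and block_2 above 0.5 N or contact force between stop_rod and block_3 above 0.5 N) and value of joint lock_knob above 1.1 rad), for 0.2 s.
At the end, for the whole second after the job is handed in: The knob is turned past 1.1 rad (locked) and released, the stop is at rest with its foot still touching the offcut below it (over 0.5 N), and each of the three offcuts lies within 12 mm of where it was (all of step 2 and linear speed of stop_rod below 0.005 m/s and distance of each of block_1, block_2, block_3 from where it was at the start of the episode below 0.012 m).
It fails at once if the foot presses an offcut with more than 12 N (contact force between stop_rod and block_1 above 12 N or contact force between stop_rod and block_2 above 12 N or contact force between stop_rod and block_3 above 12 N).
It fails at once if an offcut is pushed more than 12 mm (distance of any of block_1, block_2, block_3 from where it was at the start of the episode above 0.012 m).
It also fails if it takes over 43 s, if anything falls off the work surface, if the arm or the gripper's body presses on something with over 40 N, if the wrist force passes 120 N, or if a joint passes its speed limit or range.

### The arm

A 6-joint arm with a two-finger parallel gripper is mounted at the origin on a cart in front of the work surface, level with it; the furniture and walls round the work are solid. World frame = base frame: x ahead of the robot, y to its left, z up, the work surface at z = 0. Lengths are in m, angles in degrees, forces in N, time in s.
With the tool pointing down it reaches from about 0.25 to 0.725 m from the base axis. Payload 9.7 kg.
Tool frame: the origin (TCP) lies at the very end of the fingers, on their centre line; the grasp point (between the pads) lies 19 mm behind it; z points along the fingers, y is the line along which they close (so a half turn about z gives the same grasp; the last joint's range is limited). The gripper opens to 85 mm and grips with 20 to 120 N. Pads are 22 mm wide; open, the fingers measure 114 mm over their backs; the gripper's body (76 mm by 85 mm) begins 54 mm behind the grasp point. The pads swing forward as they close: fully open they stand 13 mm farther back than shut.
Start: joints at [-64.286, 4.979, 10.078, 95.1, 0, 90], TCP at [0.239, -0.496, 0.231] pointing down, gripper open.
Joint ranges: [-179.16, 179.16], [-48.56, 103.87], [-65.8, 70.77], [-126.05, 130.52], [-82.76, 87.17], [-180, 180]. Speed limits (degrees/s): [127.2, 127.2, 147.25, 180, 180, 180].

### API

Orientations are given as [roll, pitch, yaw] about the fixed x, y, z axes, in that order (R = Rz(yaw) Ry(pitch) Rx(roll)).
In Python, from workcell import bot, viewer, finder gives the robot as it stands. The module is installed in compiled form; this text tells all that it offers.
- The arm moves only by the shell command python3 -m inch 'ROWS' [FORCE]. ROWS is JSON, a list that holds one entry, the list of rows, each a list of 7 numbers: the opening in per cent of the stroke, from 0 (shut) to 100 (fully open), then the shift along the tool's x, y, z in mm, then the turn, a rotation vector about the tool's x, y, z in degrees. In form: [[[grip, tx, ty, tz, ax, ay, az], ...]]. A call has 1 to 8 rows; each row shifts and turns the commanded pose from where the row before left it, along the tool's axes as they then stand; what a row does not reach is not made up. A row lasts 1/8 s, in which the tool goes at most 62.5 mm and 10.7 degrees, less where a joint would pass 70% of its speed; a pose out of reach is approached as far as the arm can. A call with a gripper value outside its range is refused whole. The fingers move at their own pace and stop on an object; FORCE is the grip in N (left out, the last holds). Time passes only in rows, so rows that do not move let the fingers close. It gives the time, the measured TCP pose, the force, the opening and the grip force at its end, in the units of the state.
- bot.get_obs(): the state, without advancing time (a new reading comes with each control period).
- viewer.camera(name): name is "scene" or "top" or "wrist"; returns a dict with "pixels" (400x640x3 uint8, red, green, blue), "vfov" (degrees; the focal length in pixels is half the picture's height over the tangent of half this angle, whatever the lens; pixels are square), "cx", "cy" (the principal point, pixels), "R" (3x3) and "t" (3): a world point X has camera coordinates R X + t. Camera axes: x right, y down, z forward; pixel columns grow to the right and rows downward; lengths in m; the calibration is good to about 2 mm. A picture is of the moment at which its call begins. There is no depth.
- bot.job_done(): hands the job in; it is judged then, once.
Trained networks look in the newest picture that a camera, given by its name, has taken for a name from the list of things; names that differ only in an ending like _2 or _b are one class to them, and where a whole thing is asked for, a point or a joint stands for the part that bears it (a point fixed in the world has none). Each returns a list of dicts, best first, with "conf" (0 to 1); they miss things now and then, are a little off and sometimes report something else, mostly with a low value. They report only what shows in the picture. A call takes as long as a camera call. They do not tell look-alikes from the thing itself.
- finder.outline_of(camera, thing): "pixels" (400x640 bool, what is visible of it) and "extent" ([centre column, centre row, width, height] in pixels, round what is visible of it).
- finder.mark_of(camera, thing): "position" ([column, row] in pixels: a listed point, or the origin of a listed thing).
The state is a dict: "time": time; "q": joint angles; "qd": joint speeds; "joint_efforts": joint torques, N m; "ee_pos": TCP position; "tcp_rot": TCP orientation; "wrist_force": force on the tool from outside, world axes, zero at the start; "torque": the same for the moment, N m; "opening": finger opening in m; "grasp_force": force on a finger pad.
Only numpy, scipy, OpenCV 4.12 (cv2) and the standard library are available. Lean on these libraries where they do the work, as an engineer would, in place of code of your own. Each camera call takes 0.05 s, during which the arm holds its last target. There are 200 camera calls.

## Working session

There is one attempt and no reset: what is moved stays moved. The work goes in short steps, Python scripts to look and compute and a shell command to move; the robot and the scene stay as the last step left them, time stands still between calls to the robot, and variables do not carry over. Pictures are saved under pics/ and viewed, at most 10 in all, crops included, and the job is handed in when it is done.

```bash
mkdir -p pics; cat > h.py <<'E'
import numpy as np, cv2
from workcell import bot, viewer, finder
def snap(c,fn=None):
    d=viewer.camera(c)
    if fn: cv2.imwrite(fn,d["pixels"][:,:,::-1])
    return d
def ray(d,p):
    f=d["pixels"].shape[0]/2/np.tan(np.radians(d["vfov"])/2)
    R=np.array(d["R"]);t=np.array(d["t"])
    v=R.T@np.array([(p[0]-d["cx"])/f,(p[1]-d["cy"])/f,1]);return -R.T@t,v/np.linalg.norm(v)
def tri(rs):
    A=sum(np.eye(3)-np.outer(v,v) for o,v in rs);b=sum((np.eye(3)-np.outer(v,v))@o for o,v in rs)
    X=np.linalg.solve(A,b);return X,[np.linalg.norm((np.eye(3)-np.outer(v,v))@(X-o)) for o,v in rs]
def proj(d,X):
    f=d["pixels"].shape[0]/2/np.tan(np.radians(d["vfov"])/2)
    c=np.array(d["R"])@X+np.array(d["t"]);return [d["cx"]+f*c[0]/c[2],d["cy"]+f*c[1]/c[2]]
E
python3 - <<'E'
from h import *
ds={}
for c in("scene","top"):
    d=ds[c]=snap(c,f"pics/{c}0.png")
    for th in("knob_grip","stop_rod","stand","block_1","block_3"):
        print(c,th,[(np.round(m["position"],1).tolist(),round(m["conf"],2)) for m in finder.mark_of(c,th)][:5])
    ds[c+"k"]=finder.mark_of(c,"knob_grip")
if ds["scenek"] and ds["topk"]:
    print(tri([ray(ds[c],ds[c+"k"][0]["position"]) for c in("scene","top")]))
cv2.imwrite("pics/both.png",cv2.resize(np.hstack([ds["scene"]["pixels"],ds["top"]["pixels"]])[:,:,::-1],(800,250)))
o=bot.get_obs();print(o["time"],o["ee_pos"],o["tcp_rot"],o["wrist_force"])
E
```

```text
scene knob_grip [([359.0, 163.6], 0.96), ([356.5, 239.5], 0.73)]
scene stop_rod [([355.4, 225.4], 0.63)]
scene stand [([353.2, 248.8], 0.7), ([360.1, 162.4], 0.66)]
scene block_1 [([275.5, 278.4], 0.86), ([357.1, 241.7], 0.85), ([321.2, 298.8], 0.85), ([246.3, 263.2], 0.83), ([308.9, 209.6], 0.69)]
scene block_3 [([275.5, 278.4], 0.86), ([357.1, 241.7], 0.85), ([321.2, 298.8], 0.85), ([246.3, 263.2], 0.83), ([308.9, 209.6], 0.69)]
top knob_grip [([352.5, 241.1], 0.83)]
top stop_rod [([346.0, 244.7], 0.74)]
top stand [([345.9, 245.4], 0.71)]
top block_1 [([377.7, 174.8], 0.97), ([379.3, 249.7], 0.93), ([308.3, 241.9], 0.7), ([270.1, 257.3], 0.68), ([270.9, 216.6], 0.61)]
top block_3 [([377.7, 174.8], 0.97), ([379.3, 249.7], 0.93), ([308.3, 241.9], 0.7), ([270.1, 257.3], 0.68), ([270.9, 216.6], 0.61)]
(array([ 0.58803358, -0.01726992,  0.19636224]), [np.float64(0.0032683669870740843), np.float64(0.0032683669870743506)])
0.7 [ 0.23865369 -0.49552811  0.23130348] [ 1.79998796e+02 -2.28646604e-03  2.57163585e+01] [-0.39262951  0.29457962 -1.20098332]
```

View pics/scene0.png

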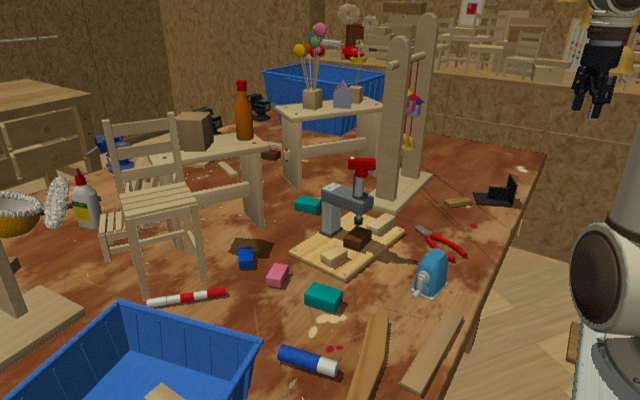

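View pics/top0.png

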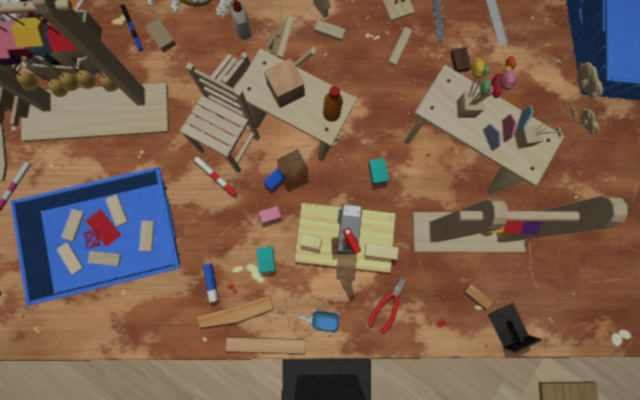

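The stand is at top (345,240) and scene (350,240). Its red bar knob is at scene (360,163) and top (351,240). The dark brown block_3 lies under the foot at scene (357,238), with pale blocks on either side of it.

Candidates for the knob are:
- the red bar knob, scene (360,163)
- the red car on the rear shelf, scene (353,52)
- the red pliers, scene (440,240)
- the red sheet in the bin, top (102,228)

I choose the bar knob on the rod. The tall arch to the right of it has to be avoided, so I'll bring the arm in from the robot side.

```bash
cat >> h.py <<'E'
from scipy.spatial.transform import Rotation as Ro
def delta(X,yaw):
    o=bot.get_obs();R=Ro.from_euler('xyz',o["tcp_rot"],degrees=True)
    T=Ro.from_euler('xyz',[180,0,yaw],degrees=True)
    print("t",o["time"],"pos",np.round(o["ee_pos"],4),"rpy",np.round(o["tcp_rot"],2),"q",np.round(o["q"],1),"F",np.round(o["wrist_force"],2))
    print("shift mm",np.round(R.inv().apply(np.array(X)-o["ee_pos"])*1000,1),"turn",np.round((R.inv()*T).as_rotvec(degrees=True),1))
E
python3 - <<'E'
from h import *
d=snap("top")
def at(p,z):
    o,v=ray(d,p);return np.round(o+v*(z-o[2])/v[2],3)
print("cam",ray(d,(0,0))[0])
for n,p,z in(("board corners",(296,265),.012),("",(390,271),.012),("",(396,211),.012),("",(302,205),.012),("arch",(413,252),.02),("",(413,212),.02),("dot",(348,230),.21),("end",(356,252),.21)): print(n,at(p,z))
m=finder.outline_of("top","knob_grip")
for k in m[:2]: print(k["conf"],k["extent"],k["pixels"].sum())
p=d["pixels"].astype(int);r=(p[...,0]>150)&(p[...,1]<60)&(p[...,2]<70);r[:225]=0;r[262:]=0;r[:,:335]=0;r[:,370:]=0
ys,xs=np.nonzero(r);P=np.array([at(q,.21)[:2] for q in zip(xs,ys)]);print(len(P),P.mean(0));w,V=np.linalg.eigh(np.cov(P.T));print("bar yaw",np.degrees(np.arctan2(V[1,1],V[0,1])),np.sqrt(w))
delta([.40,-.02,.33],0)
E
```

```text
cam [0.52899665 0.0698457  1.12902386]
board corners [0.537 0.104 0.012]
 [ 0.522 -0.129  0.012]
 [ 0.672 -0.147  0.012]
 [0.687 0.09  0.012]
arch [ 0.569 -0.186  0.02 ]
 [ 0.669 -0.188  0.02 ]
dot [ 0.607 -0.008  0.21 ]
end [ 0.562 -0.024  0.21 ]
0.72 [348.8, 241.0, 18.0, 21.6] 222
0.69 [311.4, 243.4, 24.4, 15.1] 246
109 [ 0.5823211  -0.01817431]
bar yaw -151.28374613556318 [0.00351488 0.01203205]
t 0.8 pos [ 0.2386 -0.4955  0.2313] rpy [-180.     -0.     25.71] q [-64.3   5.   10.1  95.1   0.   90. ] F [ 0.24 -0.58 -0.27]
shift mm [ 351.7 -358.4  -98.7] turn [-0.  -0.  25.7]
```

```bash
python3 -m inch '[[[100,15,-15,-25,0,0,0],[100,30,-31,-25,0,0,0],[100,35,-36,-20,0,0,0],[100,36,-37,-15,0,0,0],[100,36,-37,-14,0,0,0],[100,36,-37,0,0,0,0],[100,36,-37,0,0,0,0],[100,36,-37,0,0,0,0]]]' 60; python3 -m inch '[[[100,36,-37,0,0,0,0],[100,36,-37,0,0,0,0],[100,20,-18,0,0,0,0],[100,0,0,0,0,0,-10],[100,0,0,0,0,0,-10],[100,0,0,0,0,0,-10],[100,0,0,0,0,0,-10],[100,0,0,0,0,0,-10]]]'; python3 - <<'E'
from h import *
delta([.40,-.02,.33],-151)
E
```

```text
time: 1.8
ee_pos: [0.3572, -0.1406, 0.3305]
tcp_rot: [180.0, -0.0, 25.7]
wrist_force: [-0.7, -0.6, 0.3]
opening: 0.0855
grasp_force: 0.0
time: 2.8
ee_pos: [0.4, -0.0194, 0.3304]
tcp_rot: [180.0, -0.0, 76.0]
wrist_force: [-0.4, -0.9, -0.4]
opening: 0.0851
grasp_force: 0.0
t 2.8 pos [ 0.4    -0.0194  0.3304] rpy [179.98  -0.    76.04] q [ -2.8 -11.6   5.6 107.2  -0.  101.2] F [-0.45 -0.92 -0.44]
shift mm [-0.6  0.1  0.4] turn [   0.    0. -133.]
```

```bash
python3 -m inch '[[[100,0,0,0,0,0,-10.5],[100,0,0,0,0,0,-10.5],[100,0,0,0,0,0,-10.5],[100,0,0,0,0,0,-10.5],[100,0,0,0,0,0,-10.5],[100,0,0,0,0,0,-10.5],[100,0,0,0,0,0,-10.5],[100,0,0,0,0,0,-10.5]]]' >/dev/null; python3 -m inch '[[[100,0,0,0,0,0,-10],[100,0,0,0,0,0,-10],[100,0,0,0,0,0,-10],[100,0,0,0,0,0,-10],[100,0,0,0,0,0,-9],[100,0,0,0,0,0,0]]]'; python3 - <<'E'
from h import *
delta([.584,-.016,.26],-151)
d=snap("wrist","pics/w1.png")
for X in([.584,-.016,.198],[.584,-.016,.06]):print(proj(d,np.array(X)))
for m in finder.mark_of("wrist","knob_grip"):print(m)
E
```

```text
time: 4.55
ee_pos: [0.4, -0.0193, 0.3304]
tcp_rot: [-180.0, 0.0, -151.3]
wrist_force: [-0.6, 0.1, 0.3]
opening: 0.0854
grasp_force: 0.0
t 4.55 pos [ 0.4    -0.0193  0.3304] rpy [-1.7999e+02  1.0000e-02 -1.5135e+02] q [ -2.8 -11.6   5.6 107.2   0.  -31.4] F [-0.58  0.14  0.29]
shift mm [-163.1  -85.3   70.4] turn [-0.   0.  -0.3]
[np.float64(230.1897071699544), np.float64(348.7825789794435)]
[np.float64(255.37505680611224), np.float64(272.724274895921)]
{'position': [226.5, 348.6], 'conf': 0.97}
{'position': [263.3, 259.2], 'conf': 0.62}
```

View pics/w1.png

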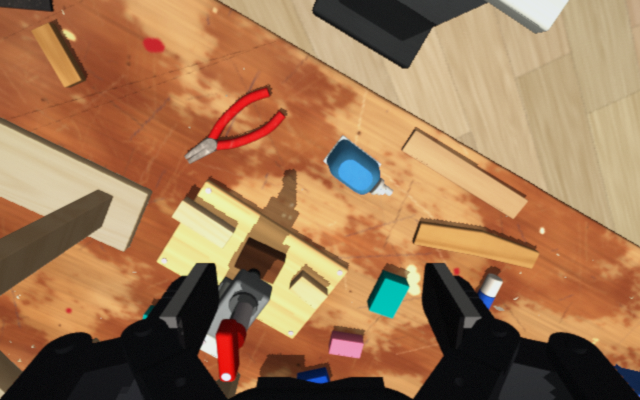

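The wrist view shows the red bar knob at (228,350) with its white dot at (226,377), above the brown block at (262,255). It matches the projected position, so the choice is confirmed. Next I move above it.

```bash
python3 -m inch '[[[100,-25,-13,0,0,0,0],[100,-36,-19,0,0,0,0],[100,-36,-19,10,0,0,0],[100,-36,-19,20,0,0,0],[100,-30,-15,20,0,0,0],[100,0,0,20,0,0,0],[100,0,0,0,0,0,0]]]'; python3 - <<'E'
from h import *
d=snap("wrist","pics/w2.png")
cv2.imwrite("pics/w2.png",d["pixels"][100:,120:520,::-1])
s=finder.mark_of("wrist","knob_grip");print(s)
t=snap("top");st=finder.mark_of("top","knob_grip")[:1]
sc=snap("scene");ss=finder.mark_of("scene","knob_grip")[:1];print(st,ss)
print("guess",proj(d,np.array([.584,-.016,.198])))
if s and ss: print(tri([ray(d,s[0]["position"]),ray(sc,ss[0]["position"])]))
# red bar outline on plane of top
p=d["pixels"].astype(int);r=((p[...,0]>130)&(p[...,1]<70)&(p[...,2]<80)).astype(np.uint8)
n,l,sta,ce=cv2.connectedComponentsWithStats(r)
for i in range(1,n):
    if sta[i,4]>300: print(sta[i],ce[i])
delta([.584,-.016,.26],-151)
E
```

```text
time: 5.52
ee_pos: [0.5834, -0.0156, 0.2584]
tcp_rot: [179.9, -0.2, -151.4]
wrist_force: [-0.7, -0.1, 0.5]
opening: 0.0854
grasp_force: 0.0
[{'position': [314.2, 218.4], 'conf': 0.9}, {'position': [320.5, 157.0], 'conf': 0.24}]
[] [{'position': [360.3, 162.6], 'conf': 0.8}]
guess [np.float64(319.43130777966564), np.float64(217.1550243403736)]
(array([ 0.58775533, -0.01790543,  0.19790582]), [np.float64(0.0014490158579776354), np.float64(0.0014490158579777632)])
[ 297  181   38   87 2214] [314.85004517 219.91011743]
t 5.825 pos [ 0.5838 -0.0156  0.2616] rpy [-1.7994e+02  1.0000e-01 -1.5132e+02] q [ -1.5  10.5  19.6  99.    0.  -30.2] F [-0.21  0.01 -0.08]
shift mm [ 0.  -0.4  1.6] turn [-0.1  0.1 -0.3]
```

View pics/w2.png

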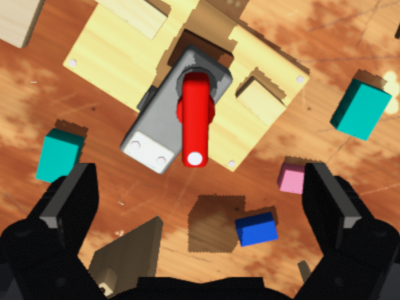

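The crop, offset (120,100), shows the red bar almost vertical at full-image (315,218), with its white dot at (314,258). The brown block shows under the foot. Next I get the exact centre and yaw.

```bash
python3 - <<'E'
from h import *
d=snap("wrist")
def at(p,z):
    o,v=ray(d,p);return (o+v*(z-o[2])/v[2])
p=d["pixels"].astype(int);r=((p[...,0]>110)&(p[...,1]<75)&(p[...,2]<80)).astype(np.uint8);
r[:150]=0;r[300:]=0;r[:,:280]=0;r[:,350:]=0
r=cv2.morphologyEx(r,cv2.MORPH_CLOSE,np.ones((15,15)))
c=max(cv2.findContours(r,0,2)[0],key=cv2.contourArea)
print(cv2.minAreaRect(c))
P=np.array([at(q[0],.21)[:2]*1000 for q in c],np.float32);R=cv2.minAreaRect(P);print(R)
s=finder.mark_of("wrist","knob_grip")[0];print(s,at(s["position"],.198))
q=p[250:268,300:330].min(2);ys,xs=np.nonzero(q>170)
if len(xs): D=at((300+xs.mean(),250+ys.mean()),.21);print("dot",D,len(xs))
print("cam",ray(d,(0,0))[0])
delta([.584,-.016,.26],-151)
E
```

```text
((316.0, 220.0), (86.0, 36.0), 90.0)
((585.1791381835938, -18.098386764526367), (54.322139739990234, 20.89542579650879), 28.726110458374023)
{'position': [315.4, 214.7], 'conf': 0.77} [ 0.58568962 -0.01842344  0.198     ]
dot [ 0.60429953 -0.00818336  0.21      ] 131
cam [ 0.51331857 -0.05455655  0.40294446]
t 5.925 pos [ 0.5838 -0.0156  0.2611] rpy [-1.7996e+02  7.0000e-02 -1.5130e+02] q [ -1.5  10.5  19.6  99.    0.  -30.2] F [ 0.87  0.59 -1.19]
shift mm [ 0.1 -0.4  1.1] turn [-0.   0.1 -0.3]
```

```bash
python3 -m inch '[[[100,-1.3,-3.2,10,0,0,0],[100,0,0,20,0,0,0],[100,0,0,20,0,0,0],[80,0,0,15,0,0,0],[60,0,0,7,0,0,0],[45,0,0,0,0,0,0],[35,0,0,0,0,0,0],[35,0,0,0,0,0,0]]]' 35; python3 - <<'E'
from h import *
d=snap("wrist","pics/w3.png")
cv2.imwrite("pics/w3.png",d["pixels"][100:,120:520,::-1])
delta([.5865,-.0178,.189],-151.4)
E
```

```text
time: 6.92
ee_pos: [0.5868, -0.0178, 0.189]
tcp_rot: [-180.0, 0.1, -151.3]
wrist_force: [-0.1, 0.3, -0.6]
opening: 0.0299
grasp_force: 0.0
t 6.975 pos [ 0.5867 -0.0178  0.1888] rpy [-1.7997e+02  4.0000e-02 -1.5129e+02] q [ -1.7   9.4  10.2  90.8   0.  -30.4] F [ 0.25 -0.26  0.33]
shift mm [ 0.2  0.1 -0.2] turn [-0.   0.   0.1]
```

View pics/w3.png

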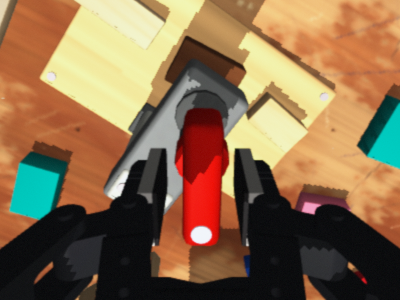

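The crop shows the bar centred at column 202, with the pads at 166 and 236, so the alignment is good. Closing now.

```bash
python3 -m inch '[[[20,0,0,0,0,0,0],[15,0,0,0,0,0,0],[10,0,0,0,0,0,0],[5,0,0,0,0,0,0],[5,0,0,0,0,0,0]]]' 40;  python3 -m inch '[[[5,0,0,3,0,0,0],[5,0,0,3,0,0,0],[5,0,0,3,0,0,0],[5,0,0,3,0,0,0],[5,0,0,0,0,0,0]]]' ; python3 - <<'E'
from h import *
d=snap("wrist");s=snap("scene");o=finder.mark_of("scene","knob_grip")[0];print(o)
print(proj(s,np.array([.5867,-.0178,.198])),proj(s,np.array([.5867,-.0178,.186])))
delta([.5865,-.0178,.171],-151.4)
E
```

```text
time: 7.6
ee_pos: [0.5864, -0.0175, 0.1883]
tcp_rot: [180.0, 0.0, -151.3]
wrist_force: [-2.3, 4.7, 2.1]
opening: 0.0151
grasp_force: 41.9
time: 8.22
ee_pos: [0.5864, -0.0175, 0.176]
tcp_rot: [180.0, -0.0, -151.3]
wrist_force: [-1.3, 5.7, 1.7]
opening: 0.015
grasp_force: 41.9
{'position': [362.2, 167.7], 'conf': 0.94}
[np.float64(361.39570159784347), np.float64(163.00735025499972)] [np.float64(361.0507274993545), np.float64(168.53422703991328)]
t 8.375 pos [ 0.5864 -0.0175  0.1762] rpy [ 179.97   -0.   -151.27] q [ -1.7   9.3   8.7  89.4   0.  -30.4] F [-1.64  5.59  1.41]
shift mm [ 0.1 -0.3  5.2] turn [ 0.  -0.   0.1]
```

```bash
cat > ok.py <<'E'
from workcell import bot
import sys
o=bot.get_obs();f=o["wrist_force"][2];print(round(float(o["time"]),2),"z",round(float(o["ee_pos"][2])*1000,2),"Fz",round(float(f),2));sys.exit(f>4.0)
E
python3 -m inch '[[[5,0,0.3,1,0,0,0],[5,0,0,1,0,0,0],[5,0,0,1,0,0,0],[5,0,0,1,0,0,0],[5,0,0,0.5,0,0,0]]]' && python3 ok.py && python3 -m inch '[[[5,0,0,0.2,0,0,0],[5,0,0,0.2,0,0,0]]]' >/dev/null && python3 ok.py && python3 -m inch '[[[5,0,0,0.2,0,0,0],[5,0,0,0.2,0,0,0]]]' >/dev/null && python3 ok.py && python3 -m inch '[[[5,0,0,0.2,0,0,0],[5,0,0,0.2,0,0,0]]]' >/dev/null && python3 ok.py && python3 -m inch '[[[5,0,0,0.2,0,0,0],[5,0,0,0.2,0,0,0]]]' >/dev/null && python3 ok.py && python3 -m inch '[[[5,0,0,0.2,0,0,0],[5,0,0,0.2,0,0,0]]]' >/dev/null && python3 ok.py && python3 -m inch '[[[5,0,0,0.2,0,0,0],[5,0,0,0.2,0,0,0]]]' >/dev/null && python3 ok.py && python3 -m inch '[[[5,0,0,0.2,0,0,0],[5,0,0,0.2,0,0,0]]]' >/dev/null && python3 ok.py && python3 -m inch '[[[5,0,0,0.2,0,0,0],[5,0,0,0.2,0,0,0]]]' >/dev/null && python3 ok.py
echo; python3 - <<'E'
from h import *
delta([.5865,-.0178,.171],-151.4)
E
```

```text
time: 9.0
ee_pos: [0.5864, -0.0175, 0.1717]
tcp_rot: [180.0, 0.0, -151.3]
wrist_force: [-1.1, 3.4, 2.0]
opening: 0.0153
grasp_force: 42.0
9.0 z 171.72 Fz 2.04

t 9.0 pos [ 0.5864 -0.0175  0.1717] rpy [ 1.8000e+02  1.0000e-02 -1.5128e+02] q [ -1.7   9.2   8.1  88.9   0.  -30.4] F [-1.09  3.45  2.04]
shift mm [ 0.  -0.3  0.7] turn [0.  0.  0.1]False
```

```bash
sed -i 's/sys.exit(f>4.0)/sys.exit(int(f>4.0))/' ok.py
python3 -m inch '[[[5,0,0,0.2,0,0,0],[5,0,0,0.2,0,0,0]]]' >/dev/null && python3 ok.py && python3 -m inch '[[[5,0,0,0.2,0,0,0],[5,0,0,0.2,0,0,0]]]' >/dev/null && python3 ok.py && python3 -m inch '[[[5,0,0,0.2,0,0,0],[5,0,0,0.2,0,0,0]]]' >/dev/null && python3 ok.py && python3 -m inch '[[[5,0,0,0.2,0,0,0],[5,0,0,0.2,0,0,0]]]' >/dev/null && python3 ok.py && python3 -m inch '[[[5,0,0,0.2,0,0,0],[5,0,0,0.2,0,0,0]]]' >/dev/null && python3 ok.py && python3 -m inch '[[[5,0,0,0.2,0,0,0],[5,0,0,0.2,0,0,0]]]' >/dev/null && python3 ok.py && python3 -m inch '[[[5,0,0,0.2,0,0,0],[5,0,0,0.2,0,0,0]]]' >/dev/null && python3 ok.py && python3 -m inch '[[[5,0,0,0.2,0,0,0],[5,0,0,0.2,0,0,0]]]' >/dev/null && python3 ok.py && python3 -m inch '[[[5,0,0,0.2,0,0,0],[5,0,0,0.2,0,0,0]]]' >/dev/null && python3 ok.py && python3 -m inch '[[[5,0,0,0.2,0,0,0],[5,0,0,0.2,0,0,0]]]' >/dev/null && python3 ok.py
```

```text
9.25 z 171.4 Fz 2.09
9.5 z 170.98 Fz 2.66
9.75 z 170.59 Fz 1.68
10.0 z 170.18 Fz 1.86
10.25 z 169.77 Fz 2.39
10.5 z 169.38 Fz 2.47
10.75 z 168.99 Fz 2.2
11.0 z 168.58 Fz 1.88
11.25 z 168.17 Fz 2.99
11.5 z 167.78 Fz 2.67
```

```bash

python3 -m inch '[[[5,0,0,0.2,0,0,0],[5,0,0,0.2,0,0,0]]]' >/dev/null && python3 ok.py && python3 -m inch '[[[5,0,0,0.2,0,0,0],[5,0,0,0.2,0,0,0]]]' >/dev/null && python3 ok.py && python3 -m inch '[[[5,0,0,0.2,0,0,0],[5,0,0,0.2,0,0,0]]]' >/dev/null && python3 ok.py && python3 -m inch '[[[5,0,0,0.2,0,0,0],[5,0,0,0.2,0,0,0]]]' >/dev/null && python3 ok.py && python3 -m inch '[[[5,0,0,0.2,0,0,0],[5,0,0,0.2,0,0,0]]]' >/dev/null && python3 ok.py && python3 -m inch '[[[5,0,0,0.2,0,0,0],[5,0,0,0.2,0,0,0]]]' >/dev/null && python3 ok.py && python3 -m inch '[[[5,0,0,0.2,0,0,0],[5,0,0,0.2,0,0,0]]]' >/dev/null && python3 ok.py && python3 -m inch '[[[5,0,0,0.2,0,0,0],[5,0,0,0.2,0,0,0]]]' >/dev/null && python3 ok.py && python3 -m inch '[[[5,0,0,0.2,0,0,0],[5,0,0,0.2,0,0,0]]]' >/dev/null && python3 ok.py && python3 -m inch '[[[5,0,0,0.2,0,0,0],[5,0,0,0.2,0,0,0]]]' >/dev/null && python3 ok.py && python3 -m inch '[[[5,0,0,0.2,0,0,0],[5,0,0,0.2,0,0,0]]]' >/dev/null && python3 ok.py && python3 -m inch '[[[5,0,0,0.2,0,0,0],[5,0,0,0.2,0,0,0]]]' >/dev/null && python3 ok.py && python3 -m inch '[[[5,0,0,0.2,0,0,0],[5,0,0,0.2,0,0,0]]]' >/dev/null && python3 ok.py && python3 -m inch '[[[5,0,0,0.2,0,0,0],[5,0,0,0.2,0,0,0]]]' >/dev/null && python3 ok.py && python3 -m inch '[[[5,0,0,0.2,0,0,0],[5,0,0,0.2,0,0,0]]]' >/dev/null && python3 ok.py
```

```text
11.75 z 167.38 Fz 1.81
12.0 z 167.02 Fz 2.43
12.25 z 166.56 Fz 2.81
12.5 z 166.2 Fz 2.53
12.75 z 165.8 Fz 2.16
13.0 z 165.64 Fz 3.83
13.25 z 165.53 Fz 6.4
```

```bash

python3 -m inch '[[[5,0,0,0.2,0,0,0],[5,0,0,0,0,0,0],[5,0,0,0,0,0,0]]]'; python3 -m inch '[[[5,0,0,0,0,0,0]]]'
```

```text
time: 13.62
ee_pos: [0.5864, -0.0175, 0.1655]
tcp_rot: [-180.0, 0.0, -151.3]
wrist_force: [-1.9, 5.0, 6.6]
opening: 0.0152
grasp_force: 42.6
time: 13.75
ee_pos: [0.5864, -0.0175, 0.1655]
tcp_rot: [-180.0, 0.0, -151.3]
wrist_force: [-2.1, 5.4, 6.0]
opening: 0.0151
grasp_force: 42.6
```

```bash

python3 -m inch '[[[5,0,0,0,0,0,5],[5,0,0,0,0,0,5],[5,0,0,0,0,0,5]]]'; python3 -m inch '[[[5,0,0,0,0,0,5],[5,0,0,0,0,0,5],[5,0,0,0,0,0,0]]]'
```

```text
time: 14.12
ee_pos: [0.5864, -0.0175, 0.1655]
tcp_rot: [-180.0, 0.0, -166.4]
wrist_force: [-1.4, 4.4, 6.4]
opening: 0.015
grasp_force: 42.5
time: 14.5
ee_pos: [0.5863, -0.0175, 0.1655]
tcp_rot: [-180.0, 0.0, -176.4]
wrist_force: [-3.0, 5.1, 6.4]
opening: 0.0154
grasp_force: 42.6
```

```bash

python3 -m inch '[[[5,0,0,0,0,0,5],[5,0,0,0,0,0,5],[5,0,0,0,0,0,5],[5,0,0,0,0,0,5],[5,0,0,0,0,0,0]]]'; python3 -m inch '[[[5,0,0,0,0,0,5],[5,0,0,0,0,0,5],[5,0,0,0,0,0,5],[5,0,0,0,0,0,5],[5,0,0,0,0,0,5],[5,0,0,0,0,0,0],[5,0,0,0,0,0,0]]]'; python3 - <<'E'
from h import *
print(bot.get_obs()["torque"])
d=snap("wrist");cv2.imwrite("pics/w4.png",d["pixels"][100:,120:520,::-1])
E
```

```text
time: 15.12
ee_pos: [0.586, -0.0174, 0.1655]
tcp_rot: [180.0, -0.0, 163.7]
wrist_force: [-4.4, 5.1, 6.9]
opening: 0.0152
grasp_force: 42.6
time: 16.0
ee_pos: [0.5858, -0.0175, 0.1655]
tcp_rot: [-180.0, -0.0, 138.7]
wrist_force: [-5.5, 5.6, 7.0]
opening: 0.0151
grasp_force: 42.7
[ 1.03706715  1.05110653 -0.06204986]
```

View pics/w4.png

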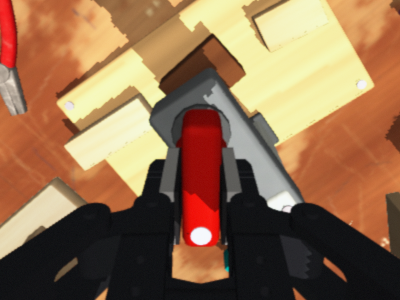

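The crop shows the bar still straight between the pads at (202,180), with the head turned 70° relative to the tool, so the knob is at about 1.36 rad. Releasing now.

```bash

python3 -m inch '[[[20,0,0,0,0,0,0],[30,0,0,0,0,0,0],[50,0,0,0,0,0,0],[70,0,0,0,0,0,0],[70,0,0,0,0,0,0]]]' 20; python3 -m inch '[[[70,0,0,-10,0,0,0],[70,0,0,-20,0,0,0],[70,0,0,-30,0,0,0],[70,0,0,-30,0,0,0],[70,0,0,0,0,0,0]]]'; python3 - <<'E'
from h import *
d=snap("wrist");w=finder.mark_of("wrist","knob_grip")[0]
s=snap("scene");o=finder.mark_of("scene","knob_grip")[0]
print(tri([ray(d,w["position"]),ray(s,o["position"])]))
cv2.imwrite("pics/s5.png",cv2.resize(s["pixels"][130:300,270:470,::-1],None,fx=3,fy=3,interpolation=2))
E
```

```text
time: 16.68
ee_pos: [0.5864, -0.0176, 0.1647]
tcp_rot: [-180.0, 0.0, 138.7]
wrist_force: [0.3, 0.4, -0.2]
opening: 0.0599
grasp_force: 0.0
time: 17.3
ee_pos: [0.5871, -0.0175, 0.258]
tcp_rot: [179.8, 0.2, 138.7]
wrist_force: [0.2, 0.0, -0.0]
opening: 0.06
grasp_force: 0.0
(array([ 0.5852325 , -0.01644978,  0.1752327 ]), [np.float64(0.00016761370253254738), np.float64(0.00016761370253264924)])
```

View pics/s5.png

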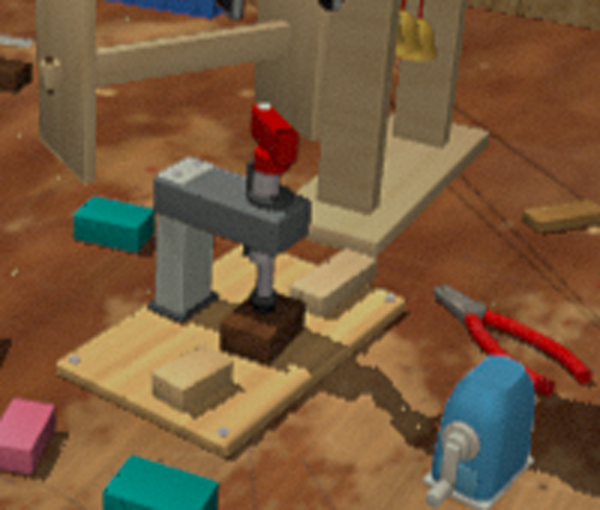

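The enlarged crop shows the foot on the brown block at (262,305) and the knob still down at z 0.175, which is 23 mm below its start. The offcuts are where they were, so I'm handing in.

```bash
python3 -c "
from workcell import bot
print(bot.job_done())"
```

```text
the job is handed in; nothing more can be done
None
```

The depth stop is lowered onto the brown offcut, held at about 4 N of contact, locked at about 1.36 rad and released, with the offcuts where they were; I handed the job in at about 17 s, and no verdict came back.

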